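Tuck a guarded drift punch under the keeper fork of its stand

TASK

Take the steel drift punch with the orange hand guard off the sloping rest and put it away in the blue punch stand, pointed end down. The keeper fork must end up above the hand guard, so enter the flared socket with the punch leaning out to the stand's open front, bring it upright in the fork so that the guard swings in under the prongs, then lower it gently to the bottom without forcing or dropping it; let go and leave the other things on the bench alone.

Things in the scene. Friction and masses are not known exactly. Their poses are not given: they have to be found in the camera images.
- drift_punch: Round steel punch, 190 mm long, shaft 20 mm in diameter, about 350 g (+-30%). Origin: centre of the tip's end face; z runs up the shaft from tip to head. The tip is 14 mm wide, growing to 20 mm within 6 mm. Grip the bare shaft above the guard, z = 95 to 190 mm. It starts on the rest, leaning 40 degrees from vertical, head up.
- guard (a point): Centre of the punch's orange hand guard, a disc of 44 mm diameter at z = 70 to 82 mm from the tip; above it an orange collar of 27 mm diameter up to 92 mm.
- v_rest: Grey fixed rest with two black V blocks. Origin: centre of its underside, z up. The punch lies in the Vs, leaning 40 degrees to the rest's -x side (turned to the robot's right, within about 20 degrees), tip at [55, 0, 45] mm in this frame. The Vs bear it from below up to 113 mm from the tip; beyond that it is free all round. Lift it square out of the Vs first: the guard lies between them.
- punch_stand: Fixed stand with a blue back plate and fork. Origin: on the socket's axis at bench level; z up; the open front is -x (turned to the robot's near left, by 37 to 77 degrees from facing it). Base plate 130 x 110 x 8 mm; back plate at x = 40 to 46 mm, 70 mm wide, up to z = 144 mm. Nothing stands above the fork.
- bore_mouth (a point): Centre of the rim of the stand's steel socket, z = 72 mm in the stand's frame. Its axis is vertical. At the rim the inside is 54 mm wide; it narrows like a funnel to 24 mm at 27 mm below the rim, and from there is a straight bore 24 mm wide down to the floor.
- bore_floor (a point): Centre of the bore's floor, 64 mm below the rim, z = 8 mm in the stand's frame: a rigid plate. Here the tip rests when home; the guard is then 78 to 90 mm above the bench, clear of the rim.
- fork_slot (a point): Middle of the open front end of the keeper fork's slot, at the fork's underside: x = -4, z = 136 mm in the stand's frame. Fork 6 mm thick. The slot is 26 mm wide and runs 21 mm back, with a 16 mm wide prong on either side: it takes the shaft, not the guard. With the tip at the top of the straight bore the guard clears the prongs' ends when leant 25 degrees to the front, not under 17.
- bored_block: Loose aluminium block with a half-round top, 42 x 124 x 38 mm, origin under its centre: a bystander.
- flap_disc: Loose brown flap disc, 116 mm wide, 22 mm thick, origin under its centre: a bystander.
- magnet_square: Loose red welding magnet, 65 x 100 x 15 mm, origin under its centre: a bystander.

How it is judged:
By the outcome, as a careful person would: the job done as asked, in the order asked, and still so for the second after the job is handed in, with the robot touching nothing.
It also fails if it takes over 53 s, if anything falls off the work surface, if the arm or the gripper's body presses on something with over 40 N, if the wrist force passes 120 N, or if a joint passes its speed limit or range.

ROBOT

A 6-joint arm with a two-finger parallel gripper is mounted at the origin on a cart in front of the work surface, level with it; the furniture and walls round the work are solid. World frame = base frame: x ahead of the robot, y to its left, z up, the work surface at z = 0. Lengths are in m, angles in rad, forces in N, time in s.
With the tool pointing down it reaches from about 0.3 to 1 m from the base axis. Payload 5.1 kg.
Tool frame: the origin (TCP) lies at the very end of the fingers, on their centre line; the grasp point (between the pads) lies 19 mm behind it; z points along the fingers, y is the line along which they close (so a half turn about z gives the same grasp; the last joint's range is limited). The gripper opens to 95 mm and grips with 3 to 60 N. Pads are 20 mm wide; open, the fingers measure 119 mm over their backs; the gripper's body (75 mm by 180 mm) begins 59 mm behind the grasp point.
Start: joints at [-1.395, 0.124, 1.65, -0, 1.367, -0.083], TCP at [0.166, -0.628, 0.215] pointing down, gripper open.
Joint ranges: [-2.61, 2.61], [-1.02, 2.33], [0.03, 2.71], [-1.35, 4.49], [0.32, 2.68], [-2.91, 2.91]. Speed limits (rad/s): [2.57, 2.57, 3.14, 3.14, 3.14, 3.14].

INTERFACE

Orientations are given as a unit quaternion [w, x, y, z].
In Python, from workcell import ctrl gives the robot as it stands.
- The arm moves only by the tool send_rows, never from a script. Its argument "motion" is a list that holds one entry, the list of rows, each a list of 6 numbers: the shift along the tool's x, y, z each as a share of 150 mm, from -1 to 1, then the turn, a rotation vector about the tool's x, y, z each as a share of 2 pi rad, from -1 to 1. In form: [[[dx, dy, dz, rx, ry, rz], ...]]. A call has 1 to 10 rows; each row is the pose to reach, as a shift and turn from the pose commanded when the call began, along the tool's axes at that moment, turning the shorter way round; what a row does not reach only later rows make up. A row lasts 1/10 s, in which the tool goes at most 50 mm and 8.59 degrees, less where a joint would pass 70% of its speed; a pose out of reach is approached as far as the arm can. A call with a number of a shift or a turn outside -1 to 1 is refused whole. A call with a gripper value outside its range is refused whole. "fingers" is the opening, from -1 (shut) to 1 (fully open), set as the call begins (left out, the last holds). The fingers move at their own pace and stop on an object; "grip_force" is the grip in N (left out, the last holds). Time passes only in rows, so rows that repeat a pose let the fingers close. It gives the time, the measured TCP pose, the force, the opening and the grip force at its end, in the units of the state.
- ctrl.get_state(): the state, without advancing time (a new reading comes with each control period).
- ctrl.capture(name): name is "side" or "top" or "wrist"; returns a dict with "frame" (384x512x3 uint8, blue, green, red), "range_z" (384x512 float32, m along the optical axis (not along the pixel's ray), 0 where there is no reading), "camera_matrix" (3x3 intrinsics, pixels), "position" and "attitude" of the camera in the world; the wrist camera has in their place "tool_from_camera" (4x4, takes a point from camera to tool coordinates, whose origin is the TCP and whose axes are the flange's). Camera axes: x right, y down, z forward; pixel columns grow to the right and rows downward; lengths in m; the calibration is good to about 2 mm. The wrist camera is an equidistant fisheye: a pixel r from the principal point sees the ray r / f radians off the axis. A picture is of the moment at which its call begins: read the wrist's pose just before it.
- ctrl.hand_in(): hands the job in; it is judged then, once.
The state is a dict: "time": time; "qpos": joint angles; "dq": joint speeds; "effort": joint torques, N m; "tcp_pos": TCP position; "tcp_rot": TCP orientation; "wrist_force": force on the tool from outside, world axes, zero at the start; "torque": the same for the moment, N m; "grip_width": finger opening in m; "finger_force": force on a finger pad.
Only numpy, scipy, OpenCV 4.12 (cv2) and the standard library are available. Lean on these libraries where they do the work, as an engineer would, in place of code of your own. Each camera call takes 0.05 s, during which the arm holds its last target. There are 200 camera calls.

## Working session

There is one attempt and no reset: what is moved stays moved. The work goes in short steps, Python scripts to look and compute and a tool call to move; the robot and the scene stay as the last step left them, time stands still between calls to the robot, and variables do not carry over. Pictures are saved under pics/ and viewed, at most 10 in all, crops included, and the job is handed in when it is done.

Besides the shell and the picture viewer there is one more tool, called as name(argument=value, ...) on one line, values as JSON. send_rows: Moves the arm, as the interface text tells. Shift numbers are shares of 150 mm and turn numbers shares of 2 pi rad, none past 1 either way. Its arguments: {"type":"object","properties":{"motion":{"type":"array"},"fingers":{"type":"number"},"grip_force":{"type":"number"}},"required":["motion"]}

```bash
mkdir -p pics; python3 - <<'E'
from workcell import ctrl
import cv2,numpy as np
ims=[]
for n in("side","top"):
    c=ctrl.capture(n); np.savez(n+"0.npz",**c); ims.append(c["frame"]); print(n,c["camera_matrix"].tolist(),c["position"],c["attitude"])
    cv2.imwrite(f"pics/{n}0.png",c["frame"])
print(ctrl.get_state())
E
```

```text
side [[407.87556758271694, 0.0, 256.21043167059315], [0.0, 407.87556758271694, 191.87906143742663], [0.0, 0.0, 1.0]] [0.34195183 0.87314591 0.71518373] [ 0.06775379 -0.12838742  0.88234824 -0.44764682]
top [[412.98442264002284, 0.0, 254.3391457902118], [0.0, 412.98442264002284, 193.82330183465942], [0.0, 0.0, 1.0]] [0.3703657  0.03139909 1.21552866] [-0.07121407  0.71469711 -0.69221751  0.07050904]
{'time': 0.1, 'qpos': array([-1.39461605e+00,  1.24451220e-01,  1.65149829e+00, -1.76219119e-05,
        1.36751057e+00, -8.26115891e-02]), 'dq': array([-0.00031936, -0.00213696, -0.00118136, -0.00063309,  0.00248126,
        0.00066756]), 'effort': array([-2.09927534e-04, -4.18881691e+01, -3.61097002e+01,  7.76484143e-02,
        4.61777381e-02, -7.13667760e-05]), 'tcp_pos': array([ 0.16620313, -0.62780418,  0.21352578]), 'tcp_rot': array([-9.32290994e-04,  9.91639358e-01,  1.29036865e-01, -5.22857841e-05]), 'wrist_force': array([-0.07267059, -0.11442637,  0.61329999]), 'torque': array([-0.01673181, -0.04267197, -0.02100597]), 'finger_force': 0.0, 'grip_width': 0.09518101983140534}
```

View pics/side0.png

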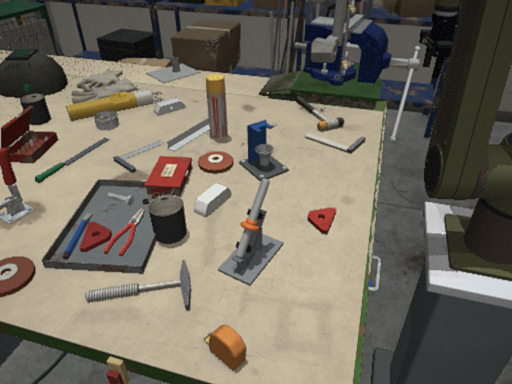

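View pics/top0.png

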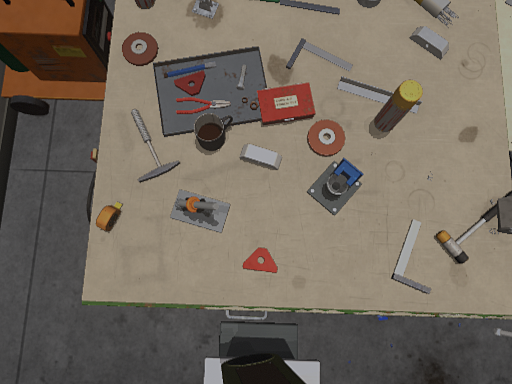

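Side view: punch on the rest at about (255,215), blue stand at (262,150). Top view: rest at (200,210), with orange guard at (192,205), and stand at (336,185) with the blue plate on its upper-right side. Next I'll measure from the depth images and enlarge both crops.

```bash
cat > h.py <<'E'
import numpy as np,cv2
from scipy.spatial.transform import Rotation as R
def q2R(q): return R.from_quat(np.r_[q[1:],q[0]]).as_matrix()
def cloud(c):
    K=c["camera_matrix"];z=c["range_z"];v,u=np.mgrid[:384,:512]
    p=np.stack([(u-K[0,2])/K[0,0]*z,(v-K[1,2])/K[1,1]*z,z],-1)
    P=p@q2R(c["attitude"]).T+c["position"]; P[z==0]=np.nan
    return P
def blobs(c,lo,hi,roi):
    hsv=cv2.cvtColor(c["frame"],cv2.COLOR_BGR2HSV); m=cv2.inRange(hsv,lo,hi)
    k=np.zeros_like(m);x0,y0,x1,y1=roi;k[y0:y1,x0:x1]=1
    return (m>0)&(k>0)
E
python3 - <<'E'
from h import *
tiles=[]
for n,rr,rs in(("side",(215,170,290,285),(238,115,292,182)),("top",(165,185,235,235),(300,150,370,215))):
    c=dict(np.load(n+"0.npz"));P=cloud(c)
    b=blobs(c,(105,120,40),(130,255,255),rs);p=P[b];p=p[~np.isnan(p[:,0])]
    print(n,"blue",len(p)); 
    for z0,z1 in((0.02,.1),(.1,.13),(.134,.15)):
        s=p[(p[:,2]>z0)&(p[:,2]<z1)]
        if len(s)>3:
            r=cv2.minAreaRect((s[:,:2]*1000).astype(np.float32)); print(z0,len(s),s.mean(0).round(4),s[:,2].max().round(4),r)
    b=blobs(c,(3,150,80),(18,255,255),rr);p=P[b];p=p[~np.isnan(p[:,0])]
    print(n,"orange",len(p),p.mean(0),p.min(0),p.max(0))
    x0,y0,x1,y1=rr
    q=P[y0:y1,x0:x1].reshape(-1,3);q=q[(q[:,2]>.004)]
    print("rest all", q.min(0),q.max(0)); 
    s=q[(q[:,2]<.02)];print("plate",len(s),np.median(s[:,2]),cv2.minAreaRect((s[:,:2]*1000).astype(np.float32)))
    hs=q[q[:,2]>.125];print("shaft",len(hs))
    for a in np.arange(.12,.2,.01):
        t=hs[(hs[:,2]>a)&(hs[:,2]<=a+.01)]
        if len(t):print(a.round(3),len(t),t.mean(0).round(4))
    x0,y0,x1,y1=rs
    q=P[y0:y1,x0:x1].reshape(-1,3);s=q[(q[:,2]>.004)&(q[:,2]<.013)];print("base",len(s),np.median(s[:,2]),cv2.minAreaRect((s[:,:2]*1000).astype(np.float32)))
    q=q[(q[:,2]>.06)&(q[:,2]<.078)];print("rim",len(q),q.min(0),q.max(0))
    for r in(rr,rs):
        x0,y0,x1,y1=r;tiles.append(cv2.resize(c["frame"][y0:y1,x0:x1],(400,300),interpolation=cv2.INTER_CUBIC))
cv2.imwrite("pics/t.png",np.vstack([np.hstack(tiles[:2]),np.hstack(tiles[2:])]))
E
```

```text
side blue 494
0.02 239 [ 0.6766 -0.2168  0.0683] 0.1 ((672.6417236328125, -221.26211547851562), (62.001827239990234, 9.213356018066406), 49.717594146728516)
0.1 98 [ 0.6745 -0.2193  0.1129] 0.1282 ((672.6129760742188, -221.82656860351562), (64.71642303466797, 7.620031356811523), 50.02729797363281)
0.134 125 [ 0.6598 -0.2069  0.1422] 0.1462 ((655.5847778320312, -209.4832763671875), (61.52125549316406, 49.57191848754883), 55.46517562866211)
side orange 135 [0.55899036 0.20957546 0.11489626] [ 0.54011555 -0.1243992   0.01106818] [0.78043741 0.22430742 0.12304429]
rest all [ 0.47442864 -0.19792336  0.00400555] [0.78138742 0.28552191 0.19619671]
plate 1668 0.008880361753589416 ((606.0671997070312, 59.656707763671875), (231.77967834472656, 472.82025146484375), 16.372203826904297)
shaft 381
0.12 46 [0.5551 0.1864 0.1276]
0.13 56 [0.554  0.187  0.1346]
0.14 49 [0.5525 0.1788 0.1447]
0.15 50 [0.5504 0.171  0.1546]
0.16 52 [0.5482 0.1626 0.1647]
0.17 50 [0.5459 0.1542 0.1748]
0.18 55 [0.5439 0.1464 0.1852]
0.19 23 [0.5436 0.1395 0.1932]
base 645 0.008628574227134811 ((688.187744140625, -339.78
[... 562 characters left out ...]
31 0.12757772]
rest all [0.4901734  0.09296981 0.00400234] [0.64147676 0.29897218 0.1977993 ]
plate 1132 0.008018379463663683 ((565.0205688476562, 196.40365600585938), (147.42306518554688, 203.1318817138672), 1.8627601861953735)
shaft 196
0.12 31 [0.5556 0.1829 0.1276]
0.13 20 [0.5561 0.1852 0.1351]
0.14 20 [0.5565 0.1785 0.1453]
0.15 18 [0.553  0.1704 0.1546]
0.16 20 [0.5512 0.1626 0.1651]
0.17 19 [0.5494 0.1534 0.1752]
0.18 34 [0.5459 0.1407 0.1855]
0.19 34 [0.5457 0.1362 0.1927]
base 1083 0.007842215533315988 ((662.4163208007812, -204.44163513183594), (199.451171875, 210.0592498779297), 0.6624580025672913)
rim 196 [ 0.61233345 -0.25072671  0.06005121] [ 0.69343046 -0.16846225  0.07773735]
```

View pics/t.png

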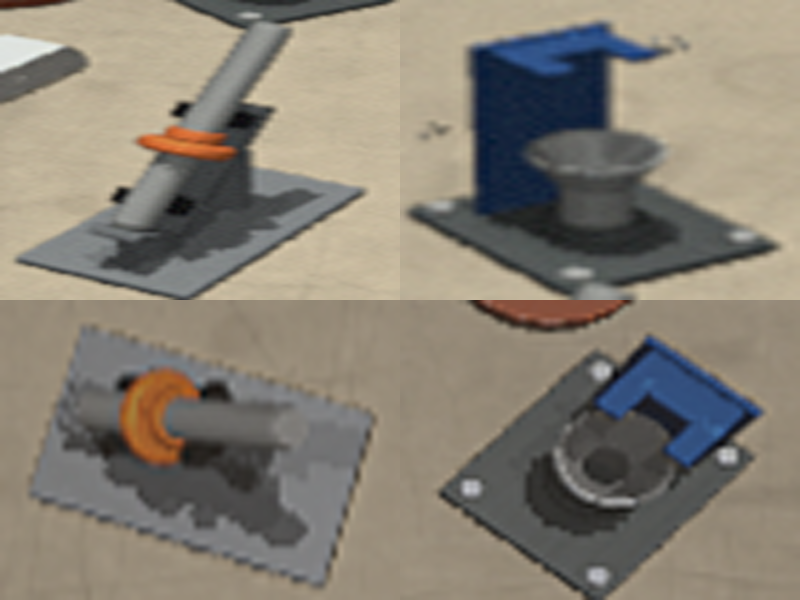

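The crops show the punch leaning to the right on the rest. The stand has its fork at the far right, with the open front facing near-left, and the numbers agree with the given sizes. Now I'll fit the punch axis, the stand yaw and the rim.

```bash
cat > fit.py <<'E'
from h import *
from scipy.optimize import least_squares
cs={n:dict(np.load(n+"0.npz")) for n in("side","top")}
H=[];out={}
for n,c in cs.items():
    P=cloud(c).reshape(-1,3)
    near=np.hypot(P[:,0]-.55,P[:,1]-.16)<.09
    q=P[near&(P[:,2]>.135)&(P[:,2]<.19)];H.append(q)
    def res(x,q=q,w=1):
        d=np.array([x[2],x[3],1]);d/=np.linalg.norm(d);o=np.array([x[0],x[1],.165])
        return np.linalg.norm(np.cross(q-o,d),axis=1)-.01
    s=least_squares(res,[.55,.15,-.18,-.82],loss="soft_l1",f_scale=.001);x=s.x
    print(n,"axis",x.round(4),"lean",np.degrees(np.arctan(np.hypot(*x[2:]))),"az",np.degrees(np.arctan2(x[3],x[2])),"rms",np.sqrt(np.mean(s.fun**2)))
    # gray plates by component
    im=cloud(c);
    for nm,(cx,cy) in dict(rest=(.565,.2),stand=(.642,-.197)).items():
        z=im[...,2];m=((z>.005)&(z<.0125)&(np.hypot(im[...,0]-cx,im[...,1]-cy)<.12)).astype(np.uint8)
        hsv=cv2.cvtColor(c["frame"],cv2.COLOR_BGR2HSV);m&=(hsv[...,1]<60).astype(np.uint8)
        k,l,st,_=cv2.connectedComponentsWithStats(m);i=1+np.argmax(st[1:,4])
        print(n,nm,st[i,4],cv2.minAreaRect((im[l==i][:,:2]*1000).astype(np.float32)))
q=np.vstack(H)
s=least_squares(lambda x:res(x,q),[.55,.15,-.18,-.82],loss="soft_l1",f_scale=.001);x=s.x
print("both",x.round(4),"lean",np.degrees(np.arctan(np.hypot(*x[2:]))),"az",np.degrees(np.arctan2(x[3],x[2])))
E
python3 fit.py
```

```text
side axis [ 0.5489  0.1526 -0.2048 -0.8273] lean 40.440891096309734 az -103.90448341956169 rms 0.0012476645528546966
side rest 1186 ((559.738037109375, 197.7781219482422), (161.07693481445312, 90.90001678466797), 75.6007080078125)
side stand 503 ((641.3116455078125, -200.75949096679688), (116.56790924072266, 130.65382385253906), 47.81292724609375)
top axis [ 0.551   0.1525 -0.2046 -0.7858] lean 39.07534237351831 az -104.59173906435447 rms 0.0015483065003742223
top rest 948 ((560.5416870117188, 197.20286560058594), (161.079833984375, 93.34176635742188), 75.28437042236328)
top stand 836 ((644.1785888671875, -202.0391082763672), (112.0058822631836, 130.6001434326172), 49.98384094238281)
both [ 0.5494  0.1527 -0.2031 -0.8133] lean 39.972394958629174 az -104.01796495743342
```

```bash
cat > plan.py <<'E'
from h import *
from workcell import ctrl
a=np.radians
AZ=a(-104.4); TIP=np.array([.5743,.2504,.045])
SY=a(-41); SO=np.array([.6416,-.1972,0])
def dirv(lean,az): return np.array([np.sin(lean)*np.cos(az),np.sin(lean)*np.sin(az),np.cos(lean)])
def toolR(d,y):  # z=-d, y near given
    z=-d; y=y-z*(y@z); y/=np.linalg.norm(y); return np.stack([np.cross(y,z),y,z],1)
D=dirv(a(40),AZ); RG=toolR(D,-dirv(a(90),AZ))
def stand(lean,tip_h,s,x=0.):  # lean to the front (-x), tip at height, TCP s from tip
    f=np.array([-np.cos(SY),-np.sin(SY),0]); d=np.sin(a(lean))*f+np.array([0,0,np.cos(a(lean))])
    return toolR(d,-f), SO-x*f+np.array([0,0,tip_h])+s*d
def row(Rt,pt,st=None):
    st=st or ctrl.get_state(); R0=q2R(st["tcp_rot"])
    s=R0.T@(pt-st["tcp_pos"])/.15; w=R.from_matrix(R0.T@Rt).as_rotvec()/(2*np.pi)
    return np.r_[s,w].round(4).tolist()
E
python3 - <<'E'
from plan import *
p=TIP+.26*D;print(p, row(RG,p)); st=ctrl.get_state()
q=p+[0,0,.03]
print(row(RG,q)); 
E
```

```text
[0.53273776 0.08852575 0.24417156] [3.5844, -3.9915, -0.1964, -0.0377, 0.144, -0.3968]
[3.5844, -3.9919, -0.3964, -0.0377, 0.144, -0.3968]
```

send_rows(motion=[[[0.9, -1.0, -0.3, 0, 0, 0], [0.9, -1.0, -0.3, 0, 0, 0], [0.9, -1.0, -0.3, 0, 0, 0], [0.9, -1.0, -0.3, 0, 0, 0], [0.9, -1.0, -0.3, 0, 0, 0]]])

```text
time: 0.6
tcp_pos: [0.2604, -0.4458, 0.2611]
tcp_rot: [0.001, 0.991, 0.131, 0.001]
wrist_force: [-0.1, -0.2, 0.7]
grip_width: 0.0946
finger_force: 0.0
```

send_rows(motion=[[[0.9, -1.0, -0.3, 0, 0, 0], [0.9, -1.0, -0.3, 0, 0, 0], [0.9, -1.0, -0.3, 0, 0, 0], [0.9, -1.0, -0.3, 0, 0, 0], [0.9, -1.0, -0.3, 0, 0, 0]]])

```text
time: 1.1
tcp_pos: [0.3524, -0.2665, 0.3062]
tcp_rot: [0.001, 0.991, 0.132, 0.001]
wrist_force: [0.0, 0.3, 1.0]
grip_width: 0.095
finger_force: 0.0
```

send_rows(motion=[[[0.9, -1.0, 0, 0, 0, 0], [0.9, -1.0, 0, 0, 0, 0], [0.9, -1.0, 0, 0, 0, 0], [0.9, -1.0, 0, 0, 0, 0], [0.9, -1.0, 0, 0, 0, 0]]])

```text
time: 1.6
tcp_pos: [0.444, -0.0861, 0.3038]
tcp_rot: [-0.001, 0.991, 0.133, -0.0]
wrist_force: [-0.7, 0.3, -0.1]
grip_width: 0.0951
finger_force: 0.0
```

send_rows(motion=[[[0.88, -1.0, 0, 0, 0, 0], [0.88, -1.0, 0, 0, 0, 0], [0.88, -1.0, 0, 0, 0, 0], [0.88, -1.0, 0, 0, 0, 0], [0.88, -1.0, 0, 0, 0, 0]]])

```text
time: 2.1
tcp_pos: [0.5333, 0.0917, 0.3029]
tcp_rot: [-0.0, 0.991, 0.131, -0.001]
wrist_force: [0.4, -1.3, -0.9]
grip_width: 0.0952
finger_force: 0.0
```

```bash
python3 - <<'E'
from plan import *
p=TIP+.26*D;print(p, row(RG,p)); st=ctrl.get_state();print(st["time"],st["tcp_pos"],st["qpos"].round(2))
E
```

```text
[0.53273776 0.08852575 0.24417156] [-0.0082, 0.0198, 0.3915, -0.0384, 0.1441, -0.3962]
2.1 [0.53329604 0.09168122 0.30289067] [ 0.07 -0.16  1.78  0.    1.52  1.38]
```

send_rows(motion=[[[0, 0, 0, -0.0192, 0.0721, -0.1981], [0, 0, 0, -0.0192, 0.0721, -0.1981], [0, 0, 0, -0.0192, 0.0721, -0.1981], [0, 0, 0, -0.0192, 0.0721, -0.1981], [0, 0, 0, -0.0192, 0.0721, -0.1981], [0, 0, 0, -0.0192, 0.0721, -0.1981], [0, 0, 0, -0.0192, 0.0721, -0.1981], [0, 0, 0, -0.0192, 0.0721, -0.1981], [0, 0, 0, -0.0192, 0.0721, -0.1981], [0, 0, 0, -0.0192, 0.0721, -0.1981]]])

```text
time: 3.1
tcp_pos: [0.5315, 0.0862, 0.3032]
tcp_rot: [0.029, 0.707, 0.673, 0.215]
wrist_force: [0.1, 0.0, 0.6]
grip_width: 0.0952
finger_force: 0.0
```

send_rows(motion=[[[0, 0, 0, -0.0192, 0.0721, -0.1981], [0, 0, 0, -0.0192, 0.0721, -0.1981], [0, 0, 0, -0.0192, 0.0721, -0.1981], [0, 0, 0, -0.0192, 0.0721, -0.1981], [0, 0, 0, -0.0192, 0.0721, -0.1981], [0, 0, 0, -0.0192, 0.0721, -0.1981], [0, 0, 0, -0.0192, 0.0721, -0.1981], [0, 0, 0, -0.0192, 0.0721, -0.1981], [0, 0, 0, -0.0192, 0.0721, -0.1981], [0, 0, 0, -0.0192, 0.0721, -0.1981]]])

```text
time: 4.1
tcp_pos: [0.5326, 0.0875, 0.3035]
tcp_rot: [0.043, 0.122, 0.932, 0.339]
wrist_force: [-0.3, 0.8, 0.3]
grip_width: 0.0953
finger_force: 0.0
```

```bash
python3 - <<'E'
from plan import *
st=ctrl.get_state();p=TIP+.26*D;print(p, row(RG,p));print(st["time"],st["tcp_pos"],st["qpos"].round(2))
c=ctrl.capture("wrist");np.savez("w0.npz",**c,pos=st["tcp_pos"],rot=st["tcp_rot"]);print(c["camera_matrix"],c["tool_from_camera"].round(3).tolist());cv2.imwrite("pics/w0.png",c["frame"])
E
```

```text
[0.53273776 0.08852575 0.24417156] [-0.0, -0.2488, 0.3077, -0.0002, 0.0006, -0.0011]
4.1 [0.53255342 0.08751898 0.30351081] [-0.3  -0.24  1.97  0.7   1.48 -1.7 ]
[[297.31863964   0.         256.91523783]
 [  0.         297.31863964 191.92378147]
 [  0.           0.           1.        ]] [[-0.0, -0.962, -0.272, 0.077], [1.0, 0.0, -0.001, 0.001], [0.001, -0.272, 0.962, -0.17], [0.0, 0.0, 0.0, 1.0]]
```

View pics/w0.png

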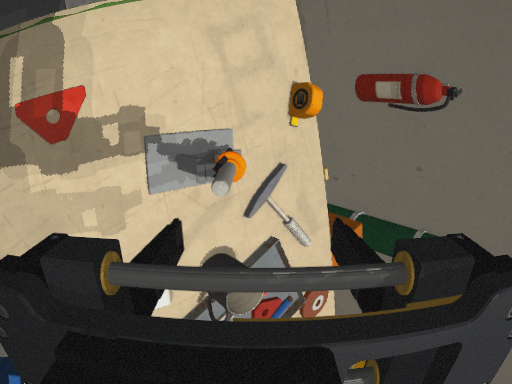

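The wrist view shows the punch head at about (222,187) and the guard at (232,163), roughly on the fingers' line. Next I'll go to the pre-grasp pose.

send_rows(motion=[[[0, -0.2488, 0.3077, 0, 0, -0.001], [0, -0.2488, 0.3077, 0, 0, -0.001], [0, -0.2488, 0.3077, 0, 0, -0.001], [0, -0.2488, 0.3077, 0, 0, -0.001]]])

```text
time: 4.55
tcp_pos: [0.5326, 0.0902, 0.2467]
tcp_rot: [0.046, 0.117, 0.932, 0.339]
wrist_force: [0.4, -0.7, -0.7]
grip_width: 0.095
finger_force: 0.0
```

```bash
python3 - <<'E'
from plan import *
st=ctrl.get_state();c=ctrl.capture("wrist");im=c["frame"].copy()
K=c["camera_matrix"];T=c["tool_from_camera"];R0=q2R(st["tcp_rot"])
p=TIP+.26*D;print(row(RG,p,st),st["time"],st["qpos"].round(2))
def proj(P):
    t=R0.T@(P-st["tcp_pos"]);q=T[:3,:3].T@(t-T[:3,3]);th=np.arctan2(np.hypot(q[0],q[1]),q[2]);ph=np.arctan2(q[1],q[0])
    return np.array([K[0,2]+K[0,0]*th*np.cos(ph),K[1,2]+K[0,0]*th*np.sin(ph)])
u=dirv(a(90),AZ+a(90)); v=np.cross(D,u)
for s,r,col in((.19,.01,(255,0,0)),(.12,.01,(255,0,0)),(.082,.022,(0,255,0))):
    pts=np.array([proj(TIP+s*D+r*(np.cos(t)*u+np.sin(t)*v)) for t in np.linspace(0,6.3,40)])
    cv2.polylines(im,[np.round(pts).astype(np.int32)],True,col,1)
c0=proj(TIP+.19*D).astype(int);print(c0)
x,y=c0;cr=im[max(0,y-90):y+90,max(0,x-120):x+120];cv2.imwrite("pics/w1.png",cv2.resize(cr,None,fx=3,fy=3,interpolation=cv2.INTER_NEAREST))
E
```

```text
[-0.0032, -0.019, 0.0062, 0.0001, 0.0009, 0.0007] 4.55 [-0.3  -0.21  2.03  0.71  1.4  -1.77]
[253 201]
```

View pics/w1.png

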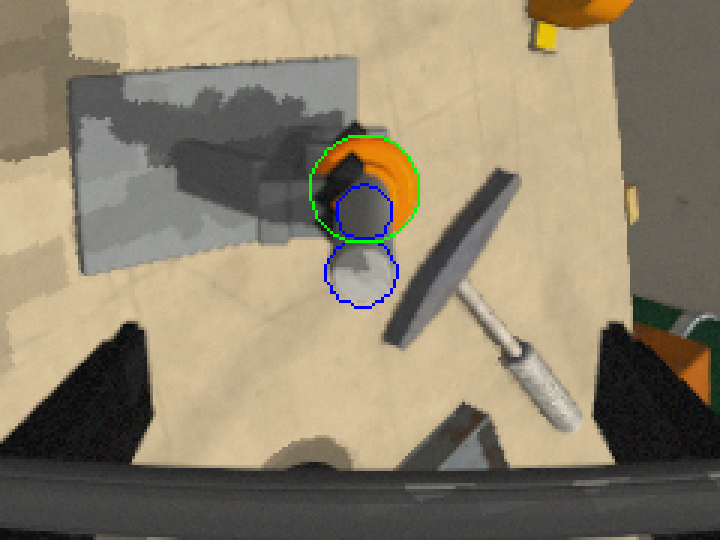

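The projected head and guard outlines match the picture to about 1 mm, so I'll slide along the shaft.

send_rows(motion=[[[-0.003, -0.019, 0.2, 0, 0.001, 0.001], [-0.003, -0.019, 0.4, 0, 0.001, 0.001], [-0.003, -0.019, 0.6, 0, 0.001, 0.001], [-0.003, -0.019, 0.766, 0, 0.001, 0.001], [-0.003, -0.019, 0.766, 0, 0.001, 0.001], [-0.003, -0.019, 0.766, 0, 0.001, 0.001]]])

```text
time: 5.2
tcp_pos: [0.5519, 0.1594, 0.1572]
tcp_rot: [0.043, 0.118, 0.932, 0.34]
wrist_force: [0.7, 0.3, 0.4]
grip_width: 0.0951
finger_force: 0.0
```

```bash
python3 - <<'E'
from plan import *
st=ctrl.get_state();print(row(RG,TIP+.146*D,st),st["wrist_force"],st["torque"])
E
```

```text
[0.006, -0.0023, 0.0014, 0.0002, -0.0001, 0.0] [0.73126756 0.34794744 0.41035166] [-0.29633453 -0.11414353  0.00066227]
```

Within 1 mm. Now close gently.

send_rows(motion=[[[0.004, -0.002, 0, 0, 0, 0], [0.004, -0.002, 0, 0, 0, 0], [0.004, -0.002, 0, 0, 0, 0], [0.004, -0.002, 0, 0, 0, 0], [0.004, -0.002, 0, 0, 0, 0], [0.004, -0.002, 0, 0, 0, 0], [0.004, -0.002, 0, 0, 0, 0], [0.004, -0.002, 0, 0, 0, 0]]], fingers=-1, grip_force=12)

```text
time: 6.0
tcp_pos: [0.5504, 0.1593, 0.1552]
tcp_rot: [0.042, 0.118, 0.932, 0.34]
wrist_force: [-0.3, 0.2, 0.0]
grip_width: 0.0364
finger_force: 0.0
```

send_rows(motion=[[[0, 0, 0, 0, 0, 0], [0, 0, 0, 0, 0, 0], [0, 0, 0, 0, 0, 0], [0, 0, 0, 0, 0, 0], [0, 0, 0, 0, 0, 0], [0, 0, 0, 0, 0, 0]]])

```text
time: 6.6
tcp_pos: [0.5506, 0.1597, 0.1557]
tcp_rot: [0.042, 0.118, 0.932, 0.34]
wrist_force: [1.3, 4.7, 1.3]
grip_width: 0.0196
finger_force: 12.0
```

send_rows(motion=[[[0, 0, 0, 0, 0, 0], [0, 0, 0, 0, 0, 0], [0, 0.03, 0, 0, 0, 0], [0, 0.08, 0, 0, 0, 0], [0, 0.14, 0, 0, 0, 0], [0, 0.2, 0, 0, 0, 0], [0, 0.26, 0, 0, 0, 0], [0, 0.34, 0, 0, 0, 0], [0, 0.45, 0, 0, 0, 0], [0, 0.45, 0, 0, 0, 0]]], grip_force=58)

```text
time: 7.6
tcp_pos: [0.5642, 0.2107, 0.2008]
tcp_rot: [0.043, 0.117, 0.932, 0.34]
wrist_force: [1.3, -0.3, -2.0]
grip_width: 0.0193
finger_force: 58.0
```

```bash
python3 - <<'E'
from plan import *
st=ctrl.get_state();print(st);Rs,ps=stand(28,.14,.146)
print(ps,row(Rs,ps,st))
up=st["tcp_pos"]+[0,0,.13];print(row(q2R(st["tcp_rot"]),up,st))
E
```

```text
{'time': 7.6, 'qpos': array([-0.04871325, -0.10247891,  2.02117155,  0.75153739,  1.17894013,
       -1.65373713]), 'dq': array([-0.0217899 ,  0.00754842,  0.02646492, -0.02419336, -0.00179748,
       -0.02565826]), 'effort': array([  0.4610812 , -30.51651835, -35.10832787,   2.35119849,
         0.36335958,   0.19859981]), 'tcp_pos': array([0.56420142, 0.21073662, 0.20083968]), 'tcp_rot': array([0.04290809, 0.11673159, 0.93213522, 0.34008317]), 'wrist_force': array([ 1.29517863, -0.29473492, -1.97760646]), 'torque': array([-0.6632547 ,  0.01929009, -0.00527311]), 'finger_force': 57.9983389377594, 'grip_width': 0.01925601094664349}
[ 0.58987006 -0.15223185  0.26891035] [-0.7633, -1.4696, -1.8298, 0.0212, -0.1817, 0.269]
[-0.0005, 0.5582, -0.663, 0.0, 0.0, 0.0]
```

send_rows(motion=[[[0, 0.15, -0.18, 0, 0, 0], [0, 0.3, -0.36, 0, 0, 0], [0, 0.45, -0.53, 0, 0, 0], [0, 0.558, -0.663, 0, 0, 0], [0, 0.558, -0.663, 0, 0, 0]]])

```text
time: 8.1
tcp_pos: [0.5653, 0.2094, 0.3338]
tcp_rot: [0.046, 0.117, 0.932, 0.34]
wrist_force: [0.4, -0.7, -2.8]
grip_width: 0.0195
finger_force: 58.0
```

send_rows(motion=[[[0, 0, 0, 0.0106, -0.0909, 0.1345], [0, 0, 0, 0.0106, -0.0909, 0.1345], [0, 0, 0, 0.0106, -0.0909, 0.1345], [0, 0, 0, 0.0106, -0.0909, 0.1345], [0, 0, 0, 0.0106, -0.0909, 0.1345], [0, 0, 0, 0.0106, -0.0909, 0.1345], [0, 0, 0, 0.0106, -0.0909, 0.1345], [0, 0, 0, 0.0106, -0.0909, 0.1345]]])

```text
time: 8.9
tcp_pos: [0.562, 0.2107, 0.3256]
tcp_rot: [0.148, 0.573, 0.766, 0.25]
wrist_force: [-0.1, 0.9, -1.8]
grip_width: 0.019
finger_force: 58.0
```

send_rows(motion=[[[0, 0, 0, 0.0106, -0.0909, 0.1345], [0, 0, 0, 0.0106, -0.0909, 0.1345], [0, 0, 0, 0.0106, -0.0909, 0.1345], [0, 0, 0, 0.0106, -0.0909, 0.1345], [0, 0, 0, 0.0106, -0.0909, 0.1345], [0, 0, 0, 0.0106, -0.0909, 0.1345], [0, 0, 0, 0.0106, -0.0909, 0.1345], [0, 0, 0, 0.0106, -0.0909, 0.1345]]])

```text
time: 9.7
tcp_pos: [0.5639, 0.2104, 0.3256]
tcp_rot: [0.219, 0.883, 0.404, 0.096]
wrist_force: [0.5, 0.2, -3.6]
grip_width: 0.0195
finger_force: 58.0
```

```bash
python3 - <<'E'
from plan import *
st=ctrl.get_state();Rs,ps=stand(28,.16,.146,-.015)
print(st["qpos"].round(2),st["torque"],ps,row(Rs,ps,st))
E
```

```text
[ 0.48 -0.13  1.78 -0.46  1.34  1.26] [0.3936361  0.36239891 0.02092141] [ 0.57854941 -0.14239096  0.28891035] [-1.711, 1.3111, 0.9763, -0.0011, 0.001, 0.0007]
```

send_rows(motion=[[[-0.2, 0.14, 0.05, 0, 0, 0], [-0.42, 0.32, 0.15, 0, 0, 0], [-0.64, 0.49, 0.25, 0, 0, 0], [-0.856, 0.656, 0.35, 0, 0, 0], [-0.856, 0.656, 0.4, 0, 0, 0]]])

```text
time: 10.2
tcp_pos: [0.565, 0.0324, 0.3218]
tcp_rot: [0.22, 0.884, 0.401, 0.098]
wrist_force: [0.0, 0.0, -2.7]
grip_width: 0.0194
finger_force: 58.0
```

send_rows(motion=[[[-0.2, 0.14, 0.1, 0, 0, 0], [-0.42, 0.3, 0.2, 0, 0, 0], [-0.64, 0.45, 0.35, 0, 0, 0], [-0.83, 0.6, 0.45, 0, 0, 0], [-0.855, 0.655, 0.5, 0, 0, 0], [-0.855, 0.655, 0.5, 0, 0, 0], [-0.855, 0.655, 0.5, 0, 0, 0]]])

```text
time: 10.9
tcp_pos: [0.5732, -0.139, 0.3012]
tcp_rot: [0.219, 0.883, 0.403, 0.098]
wrist_force: [-0.0, 0.2, -2.5]
grip_width: 0.0194
finger_force: 58.0
```

```bash
cat > look.py <<'E'
from plan import *
import sys
st=ctrl.get_state();R0=q2R(st["tcp_rot"]);d=-R0[:,2];tip=st["tcp_pos"]-.146*d
Rs,ps=stand(28,.16,.146,-.015);print(st["time"],"tip nominal",tip.round(4),"row",row(Rs,ps,st))
def pj(c,P):
    K=c["camera_matrix"];q=q2R(c["attitude"]).T@(P-c["position"]);return np.array([K[0,2]+K[0,0]*q[0]/q[2],K[1,2]+K[1,1]*q[1]/q[2]])
tiles=[]
sx=np.array([np.cos(SY),np.sin(SY),0]);sy=np.array([-sx[1],sx[0],0]);sz=np.array([0,0,1.])
for n in("side","top"):
    c=ctrl.capture(n);im=c["frame"].copy();np.savez(n+sys.argv[1]+".npz",**c)
    m=blobs(c,(3,150,80),(18,255,255),(0,0,512,384));P=cloud(c)
    g=tip+.082*d; near=m&(np.linalg.norm(P-g,axis=-1)<.06); print(n,near.sum(),"orange mean-guard in tool",(R0.T@(P[near].mean(0)-g)).round(4))
    p0=pj(c,g);S=5;x0,y0=(p0-[40,30]).astype(int)
    cr=cv2.resize(im[y0:y0+80,x0:x0+80],None,fx=S,fy=S,interpolation=cv2.INTER_CUBIC)
    def loop(pts,col): cv2.polylines(cr,[np.round((np.array([pj(c,q) for q in pts])-[x0,y0]+.5)*S).astype(np.int32)],True,col,1)
    t=np.linspace(0,6.28,40)
    X,Y=R0[:,0],R0[:,1]
    for s,r in((.0,.007),(.07,.022),(.082,.022),(.125,.01)): loop([tip+s*d+r*(np.cos(k)*X+np.sin(k)*Y) for k in t],(0,255,0))
    loop([SO+.072*sz+.027*(np.cos(k)*sx+np.sin(k)*sy) for k in t],(0,0,255))
    loop([SO+.045*sz+.012*(np.cos(k)*sx+np.sin(k)*sy) for k in t],(0,0,255))
    loop([SO+.142*sz+x*.001*sx+y*.001*sy for x,y in((46,35),(46,-35),(40,-35),(40,-29),(-4,-29),(-4,-13),(17,-13),(17,13),(-4,13),(-4,29),(40,29),(40,35))],(255,255,0))
    tiles.append(cr)
cv2.imwrite(f"pics/l{sys.argv[1]}.png",np.hstack(tiles))
E
python3 look.py 1
```

```text
10.9 tip nominal [ 0.6243 -0.184   0.172 ] row [0.0067, -0.0014, 0.0918, -0.0006, 0.0004, 0.0001]
side 115 orange mean-guard in tool [ 0.0066 -0.0065 -0.0026]
top 69 orange mean-guard in tool [ 0.0006  0.0149 -0.0024]
```

View pics/l1.png

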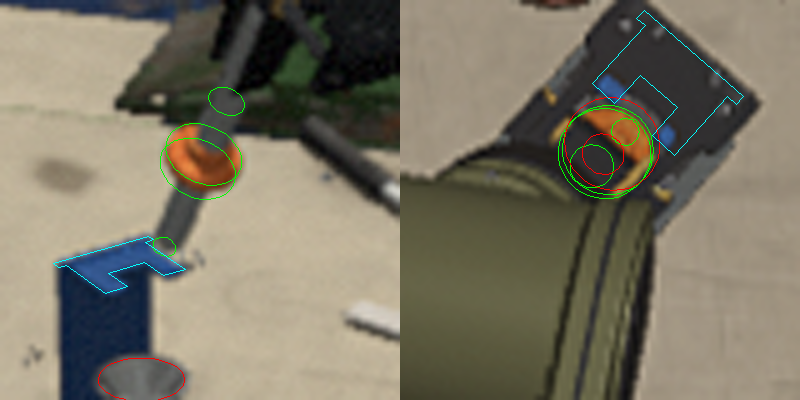

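The stand outline (cyan and red) fits the picture. The punch may sit 2–5 mm off its nominal line in the grip: its tip shows near (172,247) against a nominal (163,246). I'll fit its axis from depth.

```bash
cat > axis.py <<'E'
from plan import *
from scipy.optimize import least_squares
import sys
def axis(c,st,verbose=1):
    R0=q2R(st["tcp_rot"]);P=cloud(c).reshape(-1,3)
    L=(P-st["tcp_pos"])@R0+[0,0,-.146]; s=-L[:,2]  # tool coords with origin at nominal tip; s up the shaft
    near=np.hypot(L[:,0],L[:,1])<.022
    lo=near&(s>.004)&(s<.066); hi=near&(s>.096)&(s<.128)
    q=L[lo|hi]; t=s[lo|hi]
    r=least_squares(lambda x:np.hypot(q[:,0]-x[0]-x[1]*t,q[:,1]-x[2]-x[3]*t)-.01,[0,0,0,0],loss="soft_l1",f_scale=.001)
    x=r.x;b=near&(s>-.03)
    print("n",lo.sum(),hi.sum(),"tip off x,y mm",(x[[0,2]]*1e3).round(1),"slope deg",np.degrees(x[[1,3]]).round(2),"rms",np.sqrt((r.fun**2).mean()).round(4),"lowest s",np.sort(s[b&(P[:,2]>.148)])[:6].round(4))
    return x
if __name__=="__main__":
    st=ctrl.get_state()
    for k in range(2): axis(ctrl.capture("side"),ctrl.get_state())
    print((q2R(st["tcp_rot"])).round(3).tolist())
E
python3 axis.py
```

```text
n 89 64 tip off x,y mm [-3.  -0.5] slope deg [0.27 0.23] rms 0.0014 lowest s [0.0039 0.0067 0.008  0.0084 0.0085 0.0098]
n 90 67 tip off x,y mm [-2.8 -0.2] slope deg [0.36 0.06] rms 0.0013 lowest s [0.0047 0.0058 0.007  0.0077 0.0081 0.0104]
[[0.656, 0.668, 0.352], [0.755, -0.579, -0.308], [-0.002, 0.467, -0.884]]
```

```bash
cat > px.py <<'E'
from plan import *
def pj(c,P):
    K=c["camera_matrix"];q=q2R(c["attitude"]).T@(P-c["position"]);return np.array([K[0,2]+K[0,0]*q[0]/q[2],K[1,2]+K[1,1]*q[1]/q[2]]),q[2]
def pixoff(c,st):
    R0=q2R(st["tcp_rot"]);d=-R0[:,2];tip=st["tcp_pos"]-.146*d
    C=cloud(c);L=(C-st["tcp_pos"])@R0+[0,0,-.146]
    for lo,hi in((.006,.035),(.035,.066),(.096,.126)):
        a0,z0=pj(c,tip+lo*d);a1,_=pj(c,tip+hi*d);t=(a1-a0)/np.linalg.norm(a1-a0);nrm=np.array([-t[1],t[0]])
        m=(np.hypot(L[...,0],L[...,1])<.022)&(-L[...,2]>lo)&(-L[...,2]<hi)
        v,u=np.nonzero(m);o=(np.c_[u,v]-a0)@nrm
        vis=c["camera_matrix"][0,0]/z0
        jx=(pj(c,tip+lo*d+.001*R0[:,0])[0]-a0)@nrm;jy=(pj(c,tip+lo*d+.001*R0[:,1])[0]-a0)@nrm
        print(lo,hi,m.sum(),"mid px",((np.percentile(o,3)+np.percentile(o,97))/2).round(2),"mean",o.mean().round(2),"width mm",(np.ptp(o)/vis*1e3).round(1),"px per mm x,y",jx.round(2),jy.round(2))
if __name__=="__main__": pixoff(ctrl.capture("side"),ctrl.get_state())
E
python3 px.py
```

```text
0.006 0.035 43 mid px 0.53 mean 0.39 width mm 18.9 px per mm x,y -0.23 -0.25
0.035 0.066 44 mid px 0.46 mean 0.55 width mm 19.3 px per mm x,y -0.23 -0.26
0.096 0.126 57 mid px 0.64 mean 0.61 width mm 22.4 px per mm x,y -0.24 -0.27
```

```bash
cat >> plan.py <<'E'
OFF=.002
def way(lean,h,x,st):
    Rs,ps=stand(lean,h*1e-3,.146,x*1e-3); return row(Rs,ps+OFF*Rs[:,0],st)
E
python3 - <<'E'
from plan import *
st=ctrl.get_state()
for w in((26,120,-12),(26,75,-12),(26,62,-6)):print(w,way(*w,st))
E
```

```text
(26, 120, -12) [0.0163, -0.0783, 0.3441, 0.0053, 0.0003, 0.0002]
(26, 75, -12) [0.017, -0.2187, 0.6092, 0.0053, 0.0003, 0.0002]
(26, 62, -6) [0.0172, -0.2239, 0.7045, 0.0053, 0.0003, 0.0002]
```

send_rows(motion=[[[0.016, -0.02, 0.1, 0.005, 0, 0], [0.016, -0.05, 0.22, 0.005, 0, 0], [0.016, -0.078, 0.344, 0.005, 0, 0], [0.017, -0.12, 0.42, 0.005, 0, 0], [0.017, -0.165, 0.51, 0.005, 0, 0], [0.017, -0.2, 0.575, 0.005, 0, 0], [0.017, -0.219, 0.609, 0.005, 0, 0], [0.017, -0.219, 0.609, 0.005, 0, 0], [0.017, -0.219, 0.609, 0.005, 0, 0]]])

```text
time: 12.05
tcp_pos: [0.5856, -0.1472, 0.2067]
tcp_rot: [0.206, 0.887, 0.403, 0.093]
wrist_force: [-0.1, -0.1, -2.2]
grip_width: 0.0193
finger_force: 58.0
```

```bash
python3 look.py 2; python3 - <<'E'
from plan import *
st=ctrl.get_state();print(st["wrist_force"],st["torque"])
for w in((26,75,-12),(26,62,-5),(25,52,0),(25,46,1)):print(w,way(*w,st))
E
```

```text
12.05 tip nominal [ 0.6339 -0.1897  0.0757] row [-0.0078, 0.191, -0.5166, -0.0051, 0.0005, -0.0001]
side 101 orange mean-guard in tool [ 0.0067 -0.0067 -0.0033]
top 44 orange mean-guard in tool [-0.0002  0.0164 -0.0012]
[ 0.52741736 -0.02818915 -3.3078147 ] [0.30188299 0.36999492 0.0169289 ]
(26, 75, -12) [0.0064, -0.0099, 0.0029, 0.0005, 0.0004, -0.0002]
(26, 62, -5) [0.0066, -0.0063, 0.1013, 0.0005, 0.0004, -0.0002]
(25, 52, 0) [0.0068, 0.0112, 0.176, 0.0033, 0.0004, -0.0002]
(25, 46, 1) [0.0069, -0.0005, 0.2149, 0.0033, 0.0004, -0.0002]
```

View pics/l2.png

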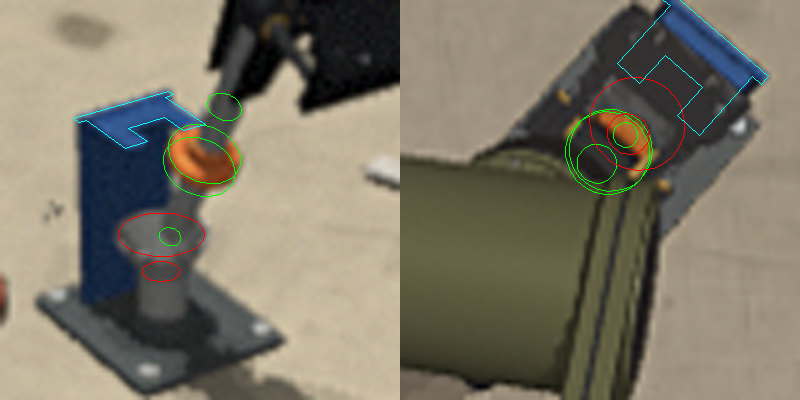

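The tip, at about (172,235), is over the front part of the funnel, the fork is clear and the guard is in front of the prongs. Next I'll go into the funnel.

send_rows(motion=[[[0.006, -0.008, 0.03, 0.001, 0, 0], [0.006, -0.007, 0.065, 0.001, 0, 0], [0.006, -0.006, 0.1, 0.001, 0, 0], [0.006, 0.002, 0.14, 0.002, 0, 0], [0.007, 0.011, 0.176, 0.003, 0, 0], [0.007, 0.005, 0.196, 0.003, 0, 0], [0.007, 0, 0.215, 0.003, 0, 0], [0.007, 0, 0.215, 0.003, 0, 0], [0.007, 0, 0.215, 0.003, 0, 0]]])

```text
time: 13.05
tcp_pos: [0.5965, -0.1557, 0.1769]
tcp_rot: [0.198, 0.889, 0.404, 0.088]
wrist_force: [0.7, 0.4, -2.7]
grip_width: 0.0195
finger_force: 58.0
```

```bash
python3 - <<'E'
from plan import *
st=ctrl.get_state();print(st["wrist_force"],st["torque"])
for w in((25,46,1),(21.5,44,1.5),(18,42,2),(15,39.5,2),(12,37,2)):print(w,way(*w,st))
E
```

```text
[ 0.72814272  0.42071864 -2.69876275] [0.27472381 0.33011792 0.03746158]
(25, 46, 1) [0.0017, 0.0074, -0.0067, 0.0, 0.0005, -0.0001]
(21.5, 44, 1.5) [0.0018, 0.0642, 0.0086, 0.0097, 0.0005, -0.0001]
(18, 42, 2) [0.0019, 0.1208, 0.0275, 0.0195, 0.0005, -0.0002]
(15, 39.5, 2) [0.002, 0.1641, 0.0502, 0.0278, 0.0005, -0.0002]
(12, 37, 2) [0.0021, 0.207, 0.0754, 0.0361, 0.0005, -0.0002]
```

No contact. Next I'll swing to 12° and check the force on the way.

send_rows(motion=[[[0.002, 0.035, 0, 0.005, 0.0005, 0], [0.002, 0.064, 0.009, 0.01, 0.0005, 0], [0.002, 0.093, 0.018, 0.0146, 0.0005, 0], [0.002, 0.121, 0.0275, 0.0195, 0.0005, 0], [0.002, 0.121, 0.0275, 0.0195, 0.0005, 0], [0.002, 0.121, 0.0275, 0.0195, 0.0005, 0]]])

```text
time: 13.65
tcp_pos: [0.6106, -0.1677, 0.1809]
tcp_rot: [0.142, 0.899, 0.409, 0.065]
wrist_force: [-0.5, -0.5, -1.8]
grip_width: 0.0199
finger_force: 58.0
```

```bash
python3 - <<'E'
from plan import *
st=ctrl.get_state();print(st["wrist_force"],st["torque"])
for w in((18,42,2),(15,39.5,2),(12,37,2),(9,36.5,1.5),(6,36,1)):print(w,way(*w,st))
axis=None
E
python3 px.py
```

```text
[-0.53107894 -0.45792731 -1.77417497] [0.23708675 0.25076894 0.01627432]
(18, 42, 2) [0.0007, -0.0025, -0.0006, -0.0, 0.0, -0.0002]
(15, 39.5, 2) [0.0007, 0.0433, 0.0165, 0.0083, 0.0, -0.0002]
(12, 37, 2) [0.0008, 0.0889, 0.0364, 0.0166, 0.0, -0.0002]
(9, 36.5, 1.5) [0.0009, 0.1353, 0.0452, 0.025, 0.0, -0.0002]
(6, 36, 1) [0.001, 0.1812, 0.0566, 0.0333, 0.0, -0.0002]
0.006 0.035 77 mid px 0.05 mean 0.15 width mm 40.7 px per mm x,y -0.24 -0.21
0.035 0.066 49 mid px 1.5 mean 1.21 width mm 29.4 px per mm x,y -0.24 -0.21
0.096 0.126 52 mid px 0.47 mean 0.4 width mm 18.9 px per mm x,y -0.25 -0.22
```

send_rows(motion=[[[0.001, 0.021, 0.008, 0.004, 0, 0], [0.001, 0.043, 0.0165, 0.0083, 0, 0], [0.001, 0.066, 0.026, 0.0125, 0, 0], [0.001, 0.089, 0.0364, 0.0166, 0, 0], [0.001, 0.089, 0.0364, 0.0166, 0, 0], [0.001, 0.089, 0.0364, 0.0166, 0, 0]]])

```text
time: 14.3
tcp_pos: [0.6215, -0.1771, 0.1796]
tcp_rot: [0.095, 0.905, 0.412, 0.043]
wrist_force: [-0.4, 0.4, -3.0]
grip_width: 0.0196
finger_force: 58.0
```

```bash
python3 look.py 3; python3 - <<'E'
from plan import *
st=ctrl.get_state();print(st["wrist_force"],st["torque"])
for w in((12,37,2),(9,36.5,1.5),(6,36,1),(3,36,.5),(0,36,0)):print(w,way(*w,st))
E
```

```text
14.3 tip nominal [ 0.6444 -0.197   0.0368] row [-0.0137, -0.2085, -0.7892, -0.0445, 0.0001, -0.0002]
side 87 orange mean-guard in tool [ 0.0069 -0.0091 -0.0024]
top 0 orange mean-guard in tool [nan nan nan]
[ 0.42272096 -0.63171502 -2.8980704 ] [0.04689784 0.15530096 0.00619544]
(12, 37, 2) [-0.0003, 0.0032, -0.0006, -0.0, 0.0, -0.0001]
(9, 36.5, 1.5) [-0.0003, 0.0502, 0.0033, 0.0083, 0.0, -0.0001]
(6, 36, 1) [-0.0002, 0.097, 0.0098, 0.0167, 0.0, -0.0001]
(3, 36, 0.5) [-0.0002, 0.1443, 0.0158, 0.025, 0.0, -0.0001]
(0, 36, 0) [-0.0001, 0.1912, 0.0244, 0.0333, 0.0, -0.0001]look.py:12: RuntimeWarning: Mean of empty slice.
  g=tip+.082*d; near=m&(np.linalg.norm(P-g,axis=-1)<.06); print(n,near.sum(),"orange mean-guard in tool",(R0.T@(P[near].mean(0)-g)).round(4))
  ret = um.true_divide(
```

View pics/l3.png

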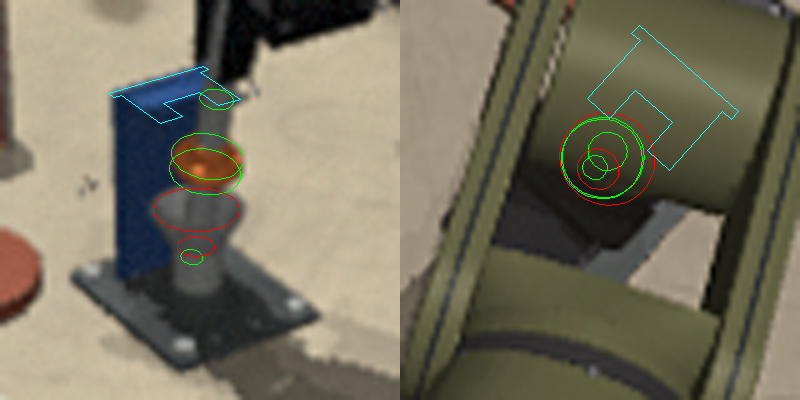

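The guard is swinging in under the prongs and the shaft is entering the slot. There is no contact force, so I'll bring it upright.

send_rows(motion=[[[0, 0.027, 0.002, 0.0042, 0, 0], [0, 0.05, 0.0033, 0.0083, 0, 0], [0, 0.074, 0.0065, 0.0125, 0, 0], [0, 0.097, 0.01, 0.0167, 0, 0], [0, 0.121, 0.013, 0.021, 0, 0], [0, 0.144, 0.016, 0.025, 0, 0], [0, 0.168, 0.02, 0.029, 0, 0], [0, 0.191, 0.0244, 0.0333, 0, 0], [0, 0.191, 0.0244, 0.0333, 0, 0], [0, 0.191, 0.0244, 0.0333, 0, 0]]])

```text
time: 15.4
tcp_pos: [0.6432, -0.1958, 0.182]
tcp_rot: [0.0, 0.91, 0.414, 0.0]
wrist_force: [0.1, -1.2, -2.1]
grip_width: 0.0191
finger_force: 58.0
```

```bash
python3 - <<'E'
from plan import *
st=ctrl.get_state();print(st["wrist_force"],st["torque"])
for w in((0,36,0),(0,20,0),(0,10,0)):print(w,way(*w,st))
E
```

```text
[ 0.1248986  -1.21929223 -2.14346588] [-0.10527907  0.02267367 -0.02336637]
(0, 36, 0) [-0.0005, -0.002, -0.0, 0.0, -0.0, -0.0002]
(0, 20, 0) [-0.0005, -0.002, 0.1067, 0.0, -0.0, -0.0002]
(0, 10, 0) [-0.0005, -0.0021, 0.1733, 0.0, -0.0, -0.0002]
```

send_rows(motion=[[[0, -0.001, 0.013, 0, 0, 0], [0, -0.002, 0.026, 0, 0, 0], [0, -0.002, 0.04, 0, 0, 0], [0, -0.002, 0.053, 0, 0, 0], [0, -0.002, 0.066, 0, 0, 0], [0, -0.002, 0.08, 0, 0, 0], [0, -0.002, 0.093, 0, 0, 0], [0, -0.002, 0.107, 0, 0, 0], [0, -0.002, 0.107, 0, 0, 0]]])

```text
time: 16.3
tcp_pos: [0.6427, -0.1955, 0.1656]
tcp_rot: [-0.0, 0.91, 0.414, -0.0]
wrist_force: [0.4, -0.4, -3.1]
grip_width: 0.0194
finger_force: 58.0
```

```bash
python3 - <<'E'
from plan import *
st=ctrl.get_state();print(st["wrist_force"],st["torque"],way(0,20,0,st),way(0,10,0,st))
E
```

```text
[ 0.39813167 -0.41847704 -3.11083673] [-0.21104942  0.00106294  0.00081812] [-0.0002, 0.0022, -0.0026, -0.0, -0.0, -0.0002] [-0.0002, 0.0022, 0.0641, -0.0, -0.0, -0.0002]
```

Still free. Next I'll lower to 10 mm, then creep down.

send_rows(motion=[[[0, 0.001, 0.01, 0, 0, 0], [0, 0.001, 0.02, 0, 0, 0], [0, 0.001, 0.03, 0, 0, 0], [0, 0.001, 0.04, 0, 0, 0], [0, 0.001, 0.05, 0, 0, 0], [0, 0.001, 0.056, 0, 0, 0], [0, 0.001, 0.06, 0, 0, 0], [0, 0.001, 0.06, 0, 0, 0]]])

```text
time: 17.1
tcp_pos: [0.643, -0.1956, 0.157]
tcp_rot: [0.0, 0.91, 0.414, 0.0]
wrist_force: [0.2, -0.7, -3.1]
grip_width: 0.0193
finger_force: 58.0
```

send_rows(motion=[[[0, 0, 0.003, 0, 0, 0], [0, 0, 0.006, 0, 0, 0], [0, 0, 0.009, 0, 0, 0], [0, 0, 0.009, 0, 0, 0]]])

```text
time: 17.5
tcp_pos: [0.643, -0.1956, 0.1558]
tcp_rot: [0.0, 0.91, 0.414, 0.0]
wrist_force: [-0.2, -1.0, -2.2]
grip_width: 0.0194
finger_force: 58.0
```

send_rows(motion=[[[0, 0, 0.002, 0, 0, 0], [0, 0, 0.004, 0, 0, 0], [0, 0, 0.006, 0, 0, 0], [0, 0, 0.006, 0, 0, 0]]])

```text
time: 17.9
tcp_pos: [0.643, -0.1956, 0.1549]
tcp_rot: [0.0, 0.91, 0.414, 0.0]
wrist_force: [-0.4, 0.2, -2.3]
grip_width: 0.019
finger_force: 58.0
```

send_rows(motion=[[[0, 0, 0.002, 0, 0, 0], [0, 0, 0.004, 0, 0, 0], [0, 0, 0.006, 0, 0, 0], [0, 0, 0.006, 0, 0, 0]]])

```text
time: 18.3
tcp_pos: [0.643, -0.1956, 0.154]
tcp_rot: [0.0, 0.91, 0.414, 0.0]
wrist_force: [0.0, -1.7, -2.8]
grip_width: 0.0191
finger_force: 58.0
```

send_rows(motion=[[[0, 0, 0.002, 0, 0, 0], [0, 0, 0.004, 0, 0, 0], [0, 0, 0.004, 0, 0, 0]]])

```text
time: 18.6
tcp_pos: [0.643, -0.1956, 0.1534]
tcp_rot: [0.0, 0.91, 0.414, 0.0]
wrist_force: [-0.7, -1.5, -2.4]
grip_width: 0.019
finger_force: 58.0
```

send_rows(motion=[[[0, 0, 0.002, 0, 0, 0], [0, 0, 0.004, 0, 0, 0], [0, 0, 0.004, 0, 0, 0]]])

```text
time: 18.9
tcp_pos: [0.643, -0.1956, 0.1528]
tcp_rot: [0.0, 0.91, 0.414, 0.0]
wrist_force: [-0.6, -0.6, -2.8]
grip_width: 0.0196
finger_force: 58.0
```

send_rows(motion=[[[0, 0, 0.002, 0, 0, 0], [0, 0, 0.004, 0, 0, 0], [0, 0, 0.004, 0, 0, 0]]])

```text
time: 19.2
tcp_pos: [0.6431, -0.1956, 0.1528]
tcp_rot: [0.0, 0.91, 0.414, 0.0]
wrist_force: [-0.9, -0.8, 0.9]
grip_width: 0.0192
finger_force: 58.0
```

send_rows(motion=[[[0, 0, 0.002, 0, 0, 0], [0, 0, 0.004, 0, 0, 0], [0, 0, 0.004, 0, 0, 0]]])

```text
time: 19.5
tcp_pos: [0.6432, -0.1957, 0.1528]
tcp_rot: [0.0, 0.91, 0.414, 0.0]
wrist_force: [-2.8, -0.8, 5.5]
grip_width: 0.0193
finger_force: 58.0
```

The tip stands on the floor: wrist force rose by about 8 N at the expected height. Release.

send_rows(motion=[[[0, 0, -0.004, 0, 0, 0], [0, 0, -0.004, 0, 0, 0], [0, 0, -0.004, 0, 0, 0]]], grip_force=5)

```text
time: 19.8
tcp_pos: [0.6434, -0.1956, 0.1527]
tcp_rot: [0.0, 0.91, 0.414, 0.001]
wrist_force: [-1.2, -1.1, 3.8]
grip_width: 0.0196
finger_force: 5.0
```

send_rows(motion=[[[0, 0, 0, 0, 0, 0], [0, 0, 0, 0, 0, 0], [0, 0, 0, 0, 0, 0], [0, 0, 0, 0, 0, 0], [0, 0, 0, 0, 0, 0], [0, 0, 0, 0, 0, 0], [0, 0, 0, 0, 0, 0], [0, 0, 0, 0, 0, 0]]], fingers=0.4)

```text
time: 20.6
tcp_pos: [0.643, -0.1957, 0.1523]
tcp_rot: [0.0, 0.91, 0.414, 0.0]
wrist_force: [-0.3, -0.1, -1.1]
grip_width: 0.0662
finger_force: 0.0
```

send_rows(motion=[[[0, 0, -0.05, 0, 0, 0], [0, 0, -0.15, 0, 0, 0], [0, 0, -0.3, 0, 0, 0], [0, 0, -0.5, 0, 0, 0], [0, 0, -0.75, 0, 0, 0], [0, 0, -1, 0, 0, 0], [0, 0, -1, 0, 0, 0]]])

```text
time: 21.3
tcp_pos: [0.6456, -0.1966, 0.3126]
tcp_rot: [0.005, 0.91, 0.414, 0.005]
wrist_force: [-0.1, -0.5, 1.1]
grip_width: 0.0664
finger_force: 0.0
```

send_rows(motion=[[[0, -0.3, 0, 0, 0, 0], [0, -0.6, 0, 0, 0, 0], [0, -0.9, 0, 0, 0, 0], [0, -1, 0, 0, 0, 0], [0, -1, 0, 0, 0, 0]]])

```text
time: 21.8
tcp_pos: [0.5292, -0.0961, 0.3036]
tcp_rot: [0.001, 0.91, 0.415, 0.001]
wrist_force: [0.5, -0.4, -0.6]
grip_width: 0.0665
finger_force: 0.0
```

```bash
python3 - <<'E'
from plan import *
im=[]
for n,(x,y) in(("side",(262,145)),("top",(336,186))):
    c=ctrl.capture(n);im.append(cv2.resize(c["frame"][y-50:y+40,x-45:x+45],(400,400),interpolation=cv2.INTER_CUBIC))
    P=cloud(c);m=blobs(c,(3,150,80),(18,255,255),(x-45,y-50,x+45,y+40))&(np.hypot(P[...,0]-SO[0],P[...,1]-SO[1])<.03);print(n,m.sum(),P[m].mean(0) if m.any() else 0,P[m][:,2].max() if m.any() else 0)
    h=(np.hypot(P[...,0]-SO[0],P[...,1]-SO[1])<.025)&(P[...,2]>.16);print("head",P[h].mean(0),P[h][:,2].max())
cv2.imwrite("pics/end.png",np.hstack(im));print(ctrl.get_state()["tcp_pos"])
E
```

```text
side 87 [ 0.63836539 -0.18479191  0.09026609] 0.10246504500135545
head [ 0.63927206 -0.190977    0.18186357] 0.20068233519583067
top 0 0 0<stdin>:6: RuntimeWarning: Mean of empty slice.
  ret = um.true_divide(
Traceback (most recent call last):
ValueError: zero-size array to reduction operation maximum which has no identity
```

```bash
python3 - <<'E'
from workcell import ctrl
import cv2
c=ctrl.capture("side");cv2.imwrite("pics/end.png",cv2.resize(c["frame"][85:205,170:350],(750,500),interpolation=cv2.INTER_CUBIC))
E
```

```text
(no output)
```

View pics/end.png

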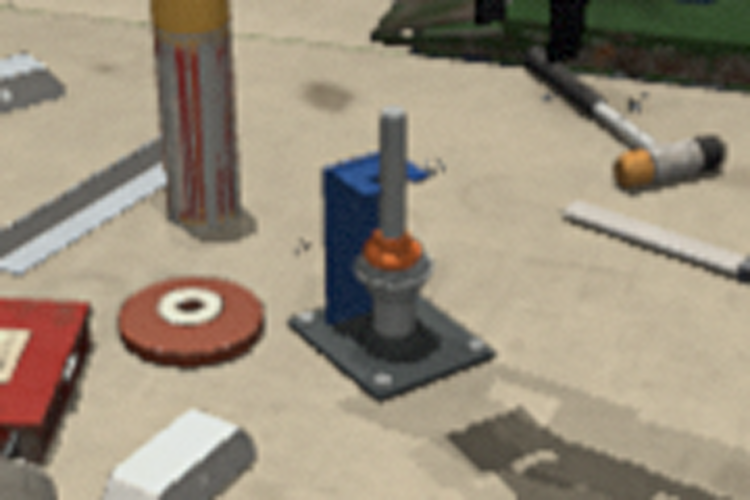

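The punch stands upright and home at about (393,180), with the guard at (392,250) below the fork and just above the rim. The neighbouring items are in place, so I'll hand in.

```bash
python3 -c "
from workcell import ctrl
print(ctrl.hand_in())"
```

```text
the job is handed in; nothing more can be done
None
```

The punch stands upright on the socket floor, point down, with its guard under the keeper fork; the gripper has let go and moved clear, and the job was handed in at about 22 s.

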